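# Tuck the splash strip under the hob's glass rim and hold it down

### The arm

A 6-joint arm with a two-finger parallel gripper is mounted at the origin on the work surface. World frame = base frame: x ahead of the robot, y to its left, z up, the work surface at z = 0. Lengths are in m, angles in rad, forces in N, time in s.
With the tool pointing down it reaches from about 0.325 to 0.9 m from the base axis. Payload 6.1 kg.
Tool frame: the origin (TCP) lies between the finger pads; the fingertips stand 8 mm ahead of it and the grasp point (between the pads) lies 11 mm behind it; x points along the fingers, y is the direction in which the jaws open and shut, and the axes are right-handed (so a half turn about x gives the same grasp; the last joint's range is limited). The gripper opens to 85 mm and grips with 20 to 120 N. Pads are 22 mm wide; open, the fingers measure 114 mm over their backs; the gripper's body (76 mm by 85 mm) begins 54 mm behind the grasp point. The pads swing forward as they close: fully open they stand 13 mm farther back than shut.
Start: joints at [-0.126, 0.22, 1.526, -0, 1.395, -0.126], TCP at [0.625, -0, 0.239] pointing down, gripper open.
Joint ranges: [-2.98, 2.98], [-0.91, 2.08], [0.09, 2.57], [-1.24, 4.39], [0.2, 2.65], [-2.68, 2.68]. Speed limits (rad/s): [2.57, 2.57, 3.01, 3.14, 3.14, 3.14].

### API

Orientations are given as a rotation vector (axis times angle).
In Python, from station import robot gives the robot as it stands.
- The arm moves only by the tool arm_command, never from a script. Its argument "motion" is a list of rows, each a list of 3 entries, a list of its own where there are three numbers: the shift along the tool's x, y, z in cm, then the turn, a rotation vector about the tool's x, y, z in rad, then the opening, from -1 (shut) to 1 (fully open), so that 0 is half open. A call has 1 to 20 rows; each row is the pose to reach, as a shift and turn from the pose measured when the call began, along the tool's axes at that moment; what a row does not reach only later rows make up. A row lasts 1/10 s, in which the tool goes at most 50 mm and 8.59 degrees, less where a joint would pass 70% of its speed; a pose out of reach is approached as far as the arm can. A call with a gripper value outside its range is refused whole. The fingers move at their own pace and stop on an object; "squeeze" is the grip in N (left out, the last holds). Time passes only in rows, so rows that repeat a pose let the fingers close. It gives the time, the measured TCP pose, the force and the opening at its end, in the units of the state.
- robot.sense(): the state, without advancing time (a new reading comes with each control period).
- robot.snapshot(name): name is "scene" or "side" or "wrist"; returns the picture (480x640x3 uint8, blue, green, red); there is no depth.
- robot.get_calibration(name): a dict with "fx", "fy", "cx", "cy" (pixels), "R" (3x3) and "t" (3): a world point X has camera coordinates R X + t; the wrist camera has in their place "tool_from_camera" (4x4, takes a point from camera to tool coordinates, whose origin is the TCP and whose axes are the tool frame's). Camera axes: x right, y down, z forward; pixel columns grow to the right and rows downward; lengths in m; the calibration is good to about 2 mm. The wrist camera is an equidistant fisheye: a pixel r from the principal point sees the ray r / f radians off the axis. A picture is of the moment at which its call begins: read the wrist's pose just before it. get_calibration takes no time and is no camera call.
- robot.hand_in(): hands the job in, once; it reports no verdict.
Trained networks look in the newest picture that a camera, given by its name, has taken for a name from the list of things; names that differ only in an ending like _2 or _b are one class to them, and where a whole thing is asked for, a point or a joint stands for the part that bears it (a point fixed in the world has none). Each returns a list of dicts, best first, with "conf" (0 to 1); they miss things now and then, are a little off and sometimes report something else, mostly with a low value. They report only what shows in the picture. A call takes as long as a camera call. They do not tell look-alikes from the thing itself.
- robot.outline_of(camera, label): "region" (480x640 bool, what is visible of it).
- robot.spot_point(camera, label): "xyz" ([x, y, z] in m, in world coordinates, good to about 4 mm: a listed point, or the origin of a listed thing).
The state is a dict: "time_s": time; "joint_positions": joint angles; "joint_velocities": joint speeds; "effort": joint torques, N m; "eef_pos": TCP position; "tool_rot": TCP orientation; "ft_force": force on the tool from outside, world axes, zero at the start; "ft_torque": the same for the moment, N m; "finger_gap": opening from 0.0 (shut) to 1.0 (fully open).
Only numpy, scipy, OpenCV 4.12 (cv2) and the standard library are available. Lean on these libraries where they do the work, as an engineer would, in place of code of your own. Each camera call takes 0.05 s, during which the arm holds its last target.

### The job

Take the long L-shaped aluminium splash strip out of its compartment in the bamboo tray and slide its flat foot under the glass rim of the induction hob on the side that faces the tray (its right-hand side for the robot), centred on that side and at least 10 mm in along its whole length, without lifting or shifting the hob. Its foot is backed with contact adhesive, so press it firmly down flat on the worktop (well over its own weight) and finish while still holding it pressed there. Leave the other trim pieces in the tray and everything else where it is.

Things in the scene. Friction and masses are not known exactly. Their poses are not given: they have to be found in the camera images.
- strip: long L-section aluminium splash strip, 220 mm long (x), 0.22 kg, foot down in one of the tray's compartments (which one varies; it is the longest of the three pieces). Foot 220 x 55 mm, 3 mm thick; upstand 9 mm thick over the foot's -y edge (y = -27.5 to -18.5 mm), 50 mm high in all. Origin: centre of the foot's underside; +y points to the thin free edge that goes under the rim
- strip_top (a point): middle of the top of the strip's upstand, 23 mm to -y of the strip's origin and 50 mm above its underside; z up. Grasp the strip here from above, fingers closing along y across the 9 mm upstand; fingertips 25 mm below this point still clear the tray's walls
- strip_edge_near (a point): underside of the strip's thin free edge at its -x end: 110 mm to -x and 27.5 mm to +y of the strip's origin
- strip_edge_far (a point): underside of the strip's thin free edge at its +x end: 110 mm to +x and 27.5 mm to +y of the strip's origin
- hob: black glass drop-in induction hob, 290 mm (x) by 510 mm (y), about 5 kg, two zones side by side. Not clamped: it rests on its foam seal by its own weight. Glass 5 mm thick, its top 11 mm above the worktop, overhanging the seal by 25 mm all round. Origin: centre, on the worktop; its -y side faces the tray
- hob_rim (a point): middle of the lower edge of the glass on the hob's right-hand (-y) side, 6 mm above the worktop; axes as the hob's: x along the rim, +y in under the glass. The slot under the glass is 6 mm high and 25 mm deep, up to the seal
- hob_rim_near (a point): end of the same lower edge nearest the robot, 145 mm to -x of hob_rim
- hob_rim_far (a point): end of the same lower edge farthest from the robot, 145 mm to +x of hob_rim
- tray: bamboo cutlery tray, fixed, 258 mm (x) by 268 mm (y), 22 mm high, 4 mm floor and walls; two dividers along x make three compartments 250 mm long and about 84 mm wide, side by side in y. Origin: centre of its underside, on the worktop
- short_strip: short piece of the same L section, 120 mm long, in another compartment; stays there. Origin: centre of its foot's underside
- corner_piece: corner piece of the same trim, foot 110 x 55 mm with 50 mm high upstands on two sides, in the third compartment; stays there. Origin: centre of its foot's underside
- pot: steel pot with lid, 160 mm across, 113 mm high, on the hob's left-hand zone; bystander
Mind the look-alikes: they are no part of the job. Leave any green or yellow look-alike of the corner_piece alone.

How it is judged:
On the way, in this order (a step that is already met when the one before it is completed fails the run):
1. the long strip is lifted clear of the tray in the fingers (height (world z) of strip above 0.035 m and contact force between strip and the fingers above 1 N and contact force between strip and tray below 0.2 N), for 0.1 s.
2. its free edge is at least 10 mm under the glass rim along its whole length (y of each of strip_edge_near, strip_edge_far in the frame of hob_rim above 0.01 m and height (world z) of strip below 0.006 m), for 0.2 s.
At the end, for the whole second after the job is handed in: Strip still held: thin edge at least 10 mm under the rim at both ends, centred within 25 mm, foot flat (edge within 3 mm of the worktop, tilt under 0.05 rad), pressed on the worktop with over 5 N, fingers over 3 N, at rest; hob rim raised under 1.8 mm, moved under 8 mm; other pieces in the tray (y of each of strip_edge_near, strip_edge_far in the frame of hob_rim above 0.01 m and height (world z) of each of strip_edge_near, strip_edge_far below 0.003 m and x of strip in the frame of hob_rim between -0.025 and 0.025 m and angle between strip's own z axis and vertical below 0.05 rad and contact force between strip and table above 5 N and contact force between strip and the fingers above 3 N and height (world z) of each of hob_rim, hob_rim_near, hob_rim_far below 0.0078 m and distance of hob_rim from where it was at the start of the episode below 0.008 m and linear speed of strip below 0.01 m/s and z of each of short_strip, corner_piece in the frame of tray below 0.01 m); the arm keeps its last pose, push and grip.
It fails at once if the hob's rim is lifted by more than 2 mm (height (world z) of any of hob_rim, hob_rim_near, hob_rim_far above 0.008 m).
It fails at once if the hob is shifted by more than 8 mm (distance of any of hob_rim_near, hob_rim_far from where it was at the start of the episode above 0.008 m).
It fails at once if another thing is moved by more than 30 mm or tipped over (distance of any of steamer, tiffin, shaker, sauce_dish, pot, spatula, short_strip, corner_piece from where it was at the start of the episode above 0.03 m or angle between any of steamer, tiffin, shaker, sauce_dish, pot, short_strip, corner_piece's own z axis and vertical above 0.4 rad).
It also fails if it takes over 42 s, if anything falls off the work surface, if the arm or the gripper's body presses on something with over 40 N, if the wrist force passes 120 N, or if a joint passes its speed limit or range.

## Working session

There is one attempt and no reset: what is moved stays moved. The work goes in short steps, Python scripts to look and compute and a tool call to move; the robot and the scene stay as the last step left them, time stands still between calls to the robot, and variables do not carry over. Pictures are saved under pics/ and viewed, and the job is handed in when it is done.

Besides the shell and the picture viewer there is one more tool, called after "Emit:" as name(argument=value, ...), one argument or row to a line, values as JSON. arm_command: Moves the arm, as the interface text tells. Its arguments: {"type":"object","properties":{"motion":{"type":"array","items":{"type":"array"}},"squeeze":{"type":"number"}},"required":["motion"]}

```bash
mkdir -p pics; ls; python3 - <<'E'
from station import robot
import cv2
s=robot.sense(); print(s)
for n in ["scene","side","wrist"]:
    cv2.imwrite(f"pics/{n}0.png",robot.snapshot(n))
    c=robot.get_calibration(n); print(n,c)
E
```

```text
pics
{'time_s': 0.0, 'joint_positions': array([-1.26135824e-01,  2.21263199e-01,  1.52764743e+00,  7.64935803e-06,
        1.39470013e+00, -1.26111907e-01]), 'joint_velocities': array([-0.00185262,  0.00119048, -0.00089181, -0.00166421, -0.00119212,
       -0.00187661]), 'effort': array([-5.06932320e-04, -4.96913910e+01, -3.89390445e+01, -4.46828235e-04,
        1.12446505e-02,  2.49123751e-06]), 'eef_pos': array([6.24391406e-01, 5.34317073e-05, 2.38157048e-01]), 'tool_rot': array([ 1.20846384,  1.21085365, -1.21056813]), 'ft_force': array([ 1.46527676,  1.05248156, -0.23567636]), 'ft_torque': array([-0.00225639,  0.01867076,  0.03340411]), 'finger_gap': 0.9967737698288139}
scene {'fx': 607.6568861189843, 'fy': 607.6568861189843, 'cx': 314.35960382244923, 'cy': 225.04523286144732, 'R': array([[-0.70382949,  0.71021133,  0.01496383],
       [ 0.58320046,  0.58973052, -0.55865475],
       [-0.40558756, -0.38447078, -0.82926531]]), 't': array([ 0.27250602, -0.29582458,  2.01362857])}
side {'fx': 601.6162000328874, 'fy': 601.6162000328874, 'cx': 323.0911737101108, 'cy': 241.37088541730867, 'R': array([[ 0.73193053, -0.68132655, -0.00847563],
       [-0.34491879, -0.35975204, -0.86695415],
       [ 0.58762975,  0.63747361, -0.49831583]]), 't': array([-0.30202618,  0.25832025,  1.29260654])}
wrist {'fx': 371.64829954431775, 'fy': 371.64829954431775, 'cx': 327.75086737669966, 'cy': 240.52474931698842, 'tool_from_camera': array([[-7.19343102e-04, -2.77984660e-01,  9.60585244e-01,
        -1.34438079e-01],
       [ 9.99999713e-01,  3.03343775e-05,  7.57637484e-04,
         1.15834353e-03],
       [-2.39750354e-04,  9.60585513e-01,  2.77984559e-01,
        -7.18272054e-02],
       [ 0.00000000e+00,  0.00000000e+00,  0.00000000e+00,
         1.00000000e+00]])}
```

View pics/scene0.png

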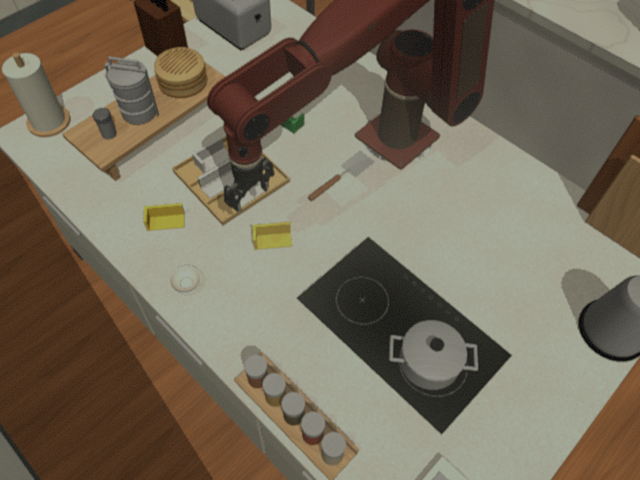

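View pics/side0.png

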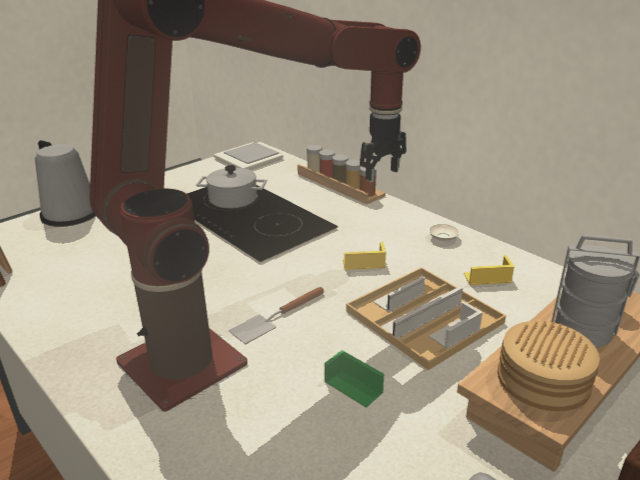

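View pics/wrist0.png

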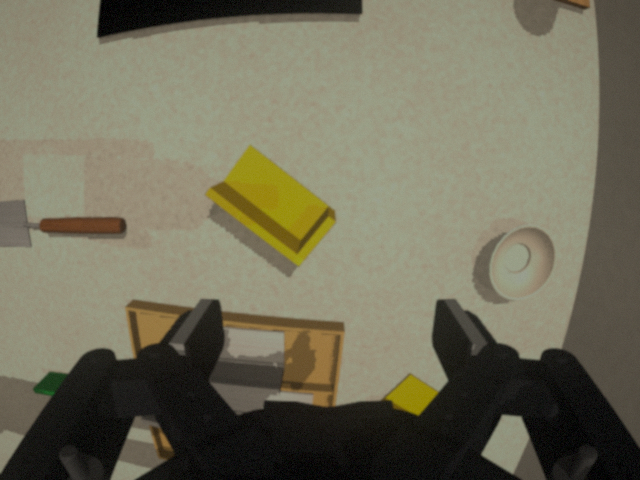

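```bash
python3 - <<'E'
from station import robot
import numpy as np
np.set_printoptions(precision=4,suppress=True)
s=robot.sense()
from scipy.spatial.transform import Rotation as R
print(R.from_rotvec(s['tool_rot']).as_matrix())
for c in ["scene","side","wrist"]:
  for l in ["strip_top","strip_edge_near","strip_edge_far","hob_rim","hob_rim_near","hob_rim_far","strip","tray"]:
    print(c,l,[(np.round(d['xyz'],4),round(d['conf'],2)) for d in robot.spot_point(c,l)[:3]])
print(robot.sense()['time_s'])
E
```

```text
[[-0.0015  1.      0.    ]
 [ 0.0002  0.     -1.    ]
 [-1.     -0.0015 -0.0002]]
scene strip_top [(array([ 0.4876, -0.2774,  0.0552]), 0.83), (array([0.5375, 0.571 , 0.0121]), 0.45)]
scene strip_edge_near []
scene strip_edge_far [(array([ 0.6071, -0.2298,  0.0077]), 0.77), (array([0.5118, 0.1964, 0.0071]), 0.71)]
scene hob_rim [(array([0.5142, 0.1954, 0.0078]), 0.8), (array([ 0.6065, -0.2298,  0.0029]), 0.27)]
scene hob_rim_near [(array([0.3671, 0.1983, 0.0091]), 0.89)]
scene hob_rim_far [(array([0.6549, 0.2008, 0.0094]), 0.78)]
scene strip [(array([ 0.4921, -0.2475,  0.0029]), 0.83), (array([0.515 , 0.1958, 0.0095]), 0.38)]
scene tray []
side strip_top [(array([ 0.4905, -0.2764,  0.0541]), 0.79), (array([0.5121, 0.1994, 0.004 ]), 0.48)]
side strip_edge_near [(array([ 0.3839, -0.211 ,  0.003 ]), 0.81)]
side strip_edge_far [(array([ 0.6092, -0.2342,  0.007 ]), 0.58)]
side hob_rim [(array([0.5129, 0.2016, 0.003 ]), 0.68), (array([ 0.3852, -0.2137,  0.0048]), 0.68)]
side hob_rim_near [(array([0.3671, 0.2012, 0.0075]), 0.97)]
side hob_rim_far [(array([0.6573, 0.193 , 0.0036]), 0.8)]
side strip []
side tray [(array([ 0.505 , -0.2579, -0.    ]), 0.64)]
wrist strip_top [(array([0.3669, 0.1987, 0.0041]), 0.47)]
wrist strip_edge_near []
wrist strip_edge_far [(array([ 0.609 , -0.2339,  0.0039]), 0.86)]
wrist hob_rim [(array([0.51  , 0.1983, 0.0079]), 0.9), (array([0.6537, 0.1984, 0.0064]), 0.31), (array([0.3677, 0.2007, 0.0075]), 0.3)]
wrist hob_rim_near [(array([0.3668, 0.1988, 0.0065]), 0.96)]
wrist hob_rim_far [(array([0.6543, 0.1958, 0.0055]), 0.77)]
wrist strip [(array([ 0.4956, -0.2514,  0.0044]), 0.67)]
wrist tray [(array([0.3685, 0.1964, 0.0054]), 0.25)]
1.35
```

```bash
python3 - <<'E'
import cv2
im=cv2.imread("pics/side0.png")[255:375,330:520]
cv2.imwrite("pics/side0c.png",cv2.resize(im,None,fx=4,fy=4,interpolation=cv2.INTER_CUBIC))
E
```

```text
(no output)
```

View pics/side0c.png

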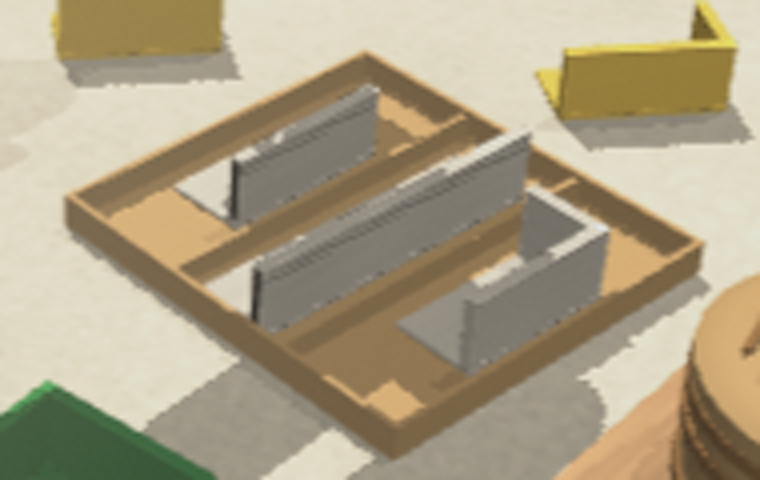

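Emit:
arm_command(
  motion=[
    [[1.8, -17.4, 27.7], [1.67, 0, 0], 1],
    [[1.8, -17.4, 27.7], [1.67, 0, 0], 1],
    [[1.8, -17.4, 27.7], [1.67, 0, 0], 1],
    [[1.8, -17.4, 27.7], [1.67, 0, 0], 1],
    [[1.8, -17.4, 27.7], [1.67, 0, 0], 1],
    [[1.8, -17.4, 27.7], [1.67, 0, 0], 1],
    [[1.8, -17.4, 27.7], [1.67, 0, 0], 1],
    [[1.8, -17.4, 27.7], [1.67, 0, 0], 1],
    [[1.8, -17.4, 27.7], [1.67, 0, 0], 1],
    [[1.8, -17.4, 27.7], [1.67, 0, 0], 1],
    [[1.8, -17.4, 27.7], [1.67, 0, 0], 1],
    [[1.8, -17.4, 27.7], [1.67, 0, 0], 1],
    [[1.8, -17.4, 27.7], [1.67, 0, 0], 1],
    [[1.8, -17.4, 27.7], [1.67, 0, 0], 1],
  ],
)

```text
time_s: 2.75
eef_pos: [0.451, -0.277, 0.2214]
tool_rot: [-2.172, 0.105, 2.172]
ft_force: [0.1, -0.1, 0.3]
finger_gap: 1.0
```

The enlarged side crop shows three silver pieces in the tray. The short strip is at about (405,293), the long strip in the middle compartment runs from about (394,330) to (462,288), and the corner piece is at about (464,326). The yellow and green look-alikes are outside the tray. The middle piece is the target, as it is the longest and a plain L.

```bash
cat > h.py <<'E'
from station import robot
import numpy as np, cv2
from scipy.spatial.transform import Rotation as R
np.set_printoptions(precision=4,suppress=True)
def wpose():
    s=robot.sense(); T=np.eye(4); T[:3,:3]=R.from_rotvec(s['tool_rot']).as_matrix(); T[:3,3]=s['eef_pos']
    return T@robot.get_calibration('wrist')['tool_from_camera']
def ray(cam,uv,Tw=None):
    c=robot.get_calibration(cam); d=np.array([(uv[0]-c['cx'])/c['fx'],(uv[1]-c['cy'])/c['fy']])
    if cam=='wrist':
        r=np.hypot(*d); k=np.sin(r)/r if r>1e-9 else 1
        v=np.array([d[0]*k,d[1]*k,np.cos(r)]); return Tw[:3,3],Tw[:3,:3]@v
    v=np.array([d[0],d[1],1.]); v/=np.linalg.norm(v)
    return -c['R'].T@c['t'],c['R'].T@v
def atz(cam,uv,z,Tw=None):
    o,v=ray(cam,uv,Tw); return o+v*(z-o[2])/v[2]
def proj(cam,X,Tw=None):
    c=robot.get_calibration(cam)
    if cam=='wrist':
        p=Tw[:3,:3].T@(np.array(X)-Tw[:3,3]); rho=np.hypot(p[0],p[1]); a=np.arctan2(rho,p[2])
        return np.array([c['cx']+c['fx']*a*p[0]/rho,c['cy']+c['fy']*a*p[1]/rho])
    p=c['R']@np.array(X)+c['t']; return np.array([c['cx']+c['fx']*p[0]/p[2],c['cy']+c['fy']*p[1]/p[2]])
def tri(*rays):
    A=np.zeros((3,3));b=np.zeros(3)
    for o,v in rays:
        P=np.eye(3)-np.outer(v,v);A+=P;b+=P@o
    X=np.linalg.solve(A,b); return X,[np.linalg.norm((np.eye(3)-np.outer(v,v))@(X-o)) for o,v in rays]
def spots(cams,labels):
    for c in cams:
        for l in labels: print(c,l,[(np.round(d['xyz'],4).tolist(),round(float(d['conf']),2)) for d in robot.spot_point(c,l)[:2]])
E
python3 - <<'E'
from h import *
T=wpose(); np.save('T1.npy',T)
cv2.imwrite("pics/wrist1.png",robot.snapshot('wrist'))
spots(['wrist'],["strip_top","strip_edge_near","strip_edge_far","strip"])
robot.snapshot('side')
spots(['side'],["strip_top","strip_edge_near","strip_edge_far"])
E
```

```text
wrist strip_top [([0.4917, -0.2746, 0.0567], 0.92)]
wrist strip_edge_near [([0.3874, -0.2154, 0.0058], 0.67), ([0.6124, -0.2345, 0.0048], 0.45)]
wrist strip_edge_far [([0.6047, -0.2351, 0.0053], 0.69)]
wrist strip [([0.4951, -0.2495, 0.0023], 0.68)]
side strip_top [([0.4883, -0.2794, 0.0525], 0.64)]
side strip_edge_near [([0.3873, -0.2131, 0.0031], 0.56)]
side strip_edge_far [([0.6061, -0.2341, 0.0069], 0.94), ([0.513, -0.167, 0.0029], 0.17)]
```

View pics/wrist1.png

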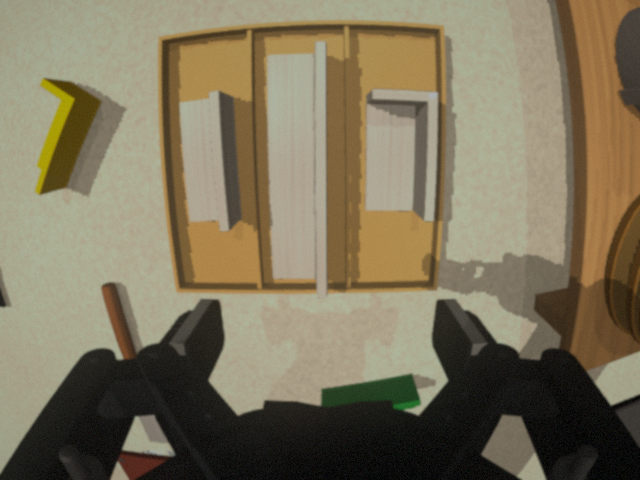

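The wrist view shows the strip's upstand as a straight bar, with its top running from about (320,42) to (321,297). The short strip is to its left and the corner piece to its right.

```bash
python3 - <<'E'
from h import *
T=np.load('T1.npy')
# top centre ends in wrist and in side picture
w=[(321.5,296),(320.5,42)]; s=[(330+260/4,255+262/4),(330+524/4,255+132/4)]
for a,b in zip(w,s):
    X,e=tri(ray('wrist',a,T),ray('side',b)); print('tri',X,e, atz('wrist',a,.054,T))
a,b=[atz('wrist',p,.054,T) for p in w]; d=b-a; print('yaw',np.arctan2(d[1],d[0]),'len',np.linalg.norm(d),'mid',(a+b)/2)
m=robot.sense(); M=R.from_rotvec(m['tool_rot']).as_matrix(); print(m['eef_pos']); print(M)
print('yaw tool', np.arctan2(-M[1,2],-M[0,2]))
E
```

```text
tri [ 0.3846 -0.2634  0.0532] [np.float64(0.0002513217205712382), np.float64(0.0002513217205711985)] [ 0.3851 -0.2637  0.054 ]
tri [ 0.602  -0.2836  0.0473] [np.float64(0.0008267769452812964), np.float64(0.000826776945281258)] [ 0.6008 -0.2842  0.054 ]
yaw -0.09488211644594487 len 0.21662756484326573 mid [ 0.4929 -0.2739  0.054 ]
[ 0.451  -0.277   0.2213]
[[-0.0001 -0.0987 -0.9951]
 [ 0.0001 -0.9951  0.0987]
 [-1.     -0.      0.0001]]
yaw tool -0.09887334269004308
```

Emit:
arm_command(
  motion=[
    [[4, -0.6, -4.1], [0, 0, 0], 0],
    [[8, -0.6, -4.1], [0, 0, 0], 0],
    [[11, -0.6, -4.1], [0, 0, 0], 0],
    [[13, -0.6, -4.1], [0, 0, 0], 0],
    [[15, -0.6, -4.1], [0, 0, 0], 0],
    [[16.5, -0.6, -4.1], [0, 0, 0], 0],
    [[17.5, -0.6, -4.1], [0, 0, 0], 0],
    [[18.3, -0.6, -4.1], [0, 0, 0], 0],
    [[18.3, -0.6, -4.1], [0, 0, 0], 0],
    [[18.3, -0.6, -4.1], [0, 0, 0], 0],
  ],
)

```text
time_s: 4.2
eef_pos: [0.4928, -0.2754, 0.0389]
tool_rot: [-2.172, 0.108, 2.17]
ft_force: [0.5, -0.6, 0.6]
finger_gap: 0.5
```

```bash
python3 - <<'E'
from h import *
T=wpose(); np.save('T2.npy',T)
a=robot.snapshot('wrist'); b=robot.snapshot('side')
cv2.imwrite("pics/wrist2.png",a); cv2.imwrite("pics/side2.png",cv2.resize(b[200:400,300:560],None,fx=3,fy=3))
E
```

```text
(no output)
```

View pics/wrist2.png

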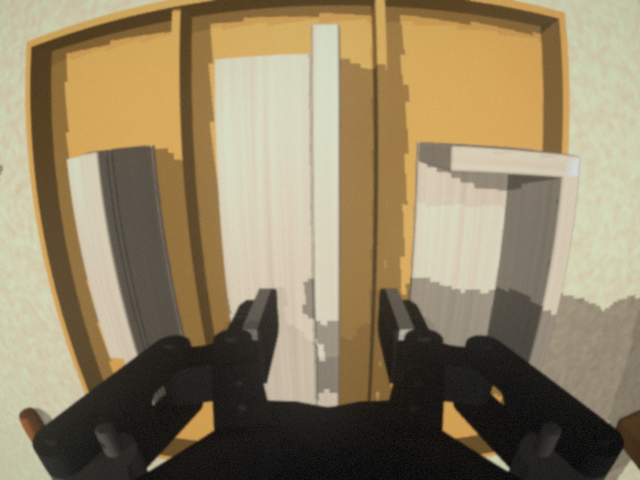

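View pics/side2.png

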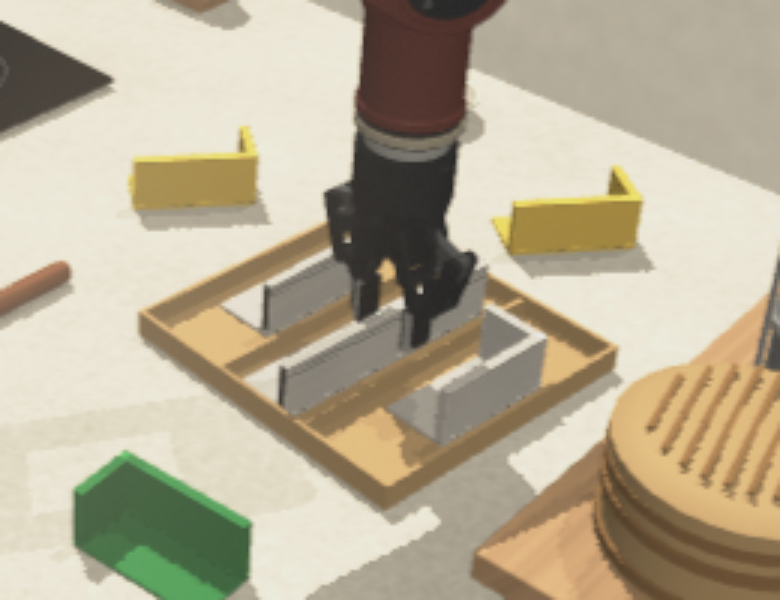

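The fingers straddle the upstand at about columns 270 and 385, with the upstand at about 326, and nothing else lies between them. Next I close and lift.

Emit:
arm_command(
  motion=[
    [[0, 0, 0], [0, 0, 0], -1],
    [[0, 0, 0], [0, 0, 0], -1],
    [[0, 0, 0], [0, 0, 0], -1],
    [[0, 0, 0], [0, 0, 0], -1],
    [[0, 0, 0], [0, 0, 0], -1],
    [[0, 0, 0], [0, 0, 0], -1],
    [[-1, 0, 0], [0, 0, 0], -1],
    [[-3, 0, 0], [0, 0, 0], -1],
    [[-5.5, 0, 0], [0, 0, 0], -1],
    [[-8, 0, 0], [0, 0, 0], -1],
    [[-10, 0, 0], [0, 0, 0], -1],
    [[-10, 0, 0], [0, 0, 0], -1],
    [[-10, 0, 0], [0, 0, 0], -1],
  ],
  squeeze=90,
)

```text
time_s: 5.6
eef_pos: [0.4928, -0.2754, 0.1392]
tool_rot: [-2.173, 0.109, 2.169]
ft_force: [-0.4, 0.5, -2.3]
finger_gap: 0.085
```

```bash
python3 - <<'E'
from h import *
T=wpose(); np.save('T3.npy',T)
a=robot.snapshot('wrist'); b=robot.snapshot('side')
cv2.imwrite("pics/wrist3.png",a); cv2.imwrite("pics/side3.png",cv2.resize(b[150:380,300:560],None,fx=3,fy=2.6))
spots(['wrist'],["hob_rim","hob_rim_near","hob_rim_far","strip_edge_far","strip_edge_near","strip_top"])
s=robot.sense(); print(s['time_s'],s['ft_force'],s['ft_torque'])
E
```

```text
wrist hob_rim []
wrist hob_rim_near []
wrist hob_rim_far [([0.4948, -0.2524, 0.1029], 0.37)]
wrist strip_edge_far [([0.6071, -0.2343, 0.1052], 0.7), ([0.5093, -0.1679, 0.0022], 0.62)]
wrist strip_edge_near []
wrist strip_top [([0.4904, -0.272, 0.156], 0.69)]
6.0 [-0.121  -0.4885 -2.0639] [ 0.024   0.0034 -0.0386]
```

View pics/wrist3.png

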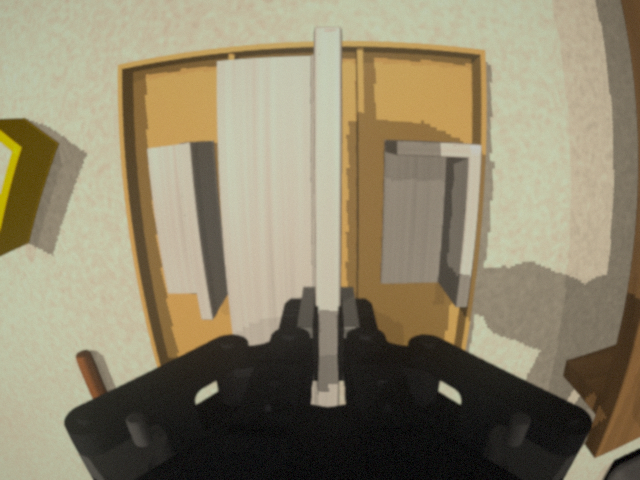

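View pics/side3.png

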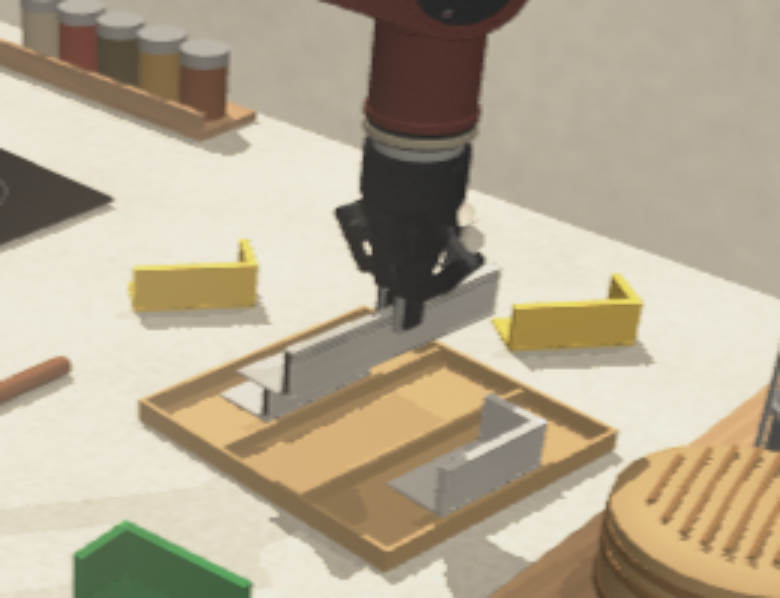

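```bash
python3 - <<'E'
from h import *
for p in [(252,225),(252,248),(292,246),(288,223)]: print(atz('scene',p,0.0)[:2],atz('scene',p,0.05)[:2])
print('side',[atz('side',p,0.0)[:2] for p in [(345,270),(386,267)]])
# hob right edge corners, glass top z=.011
print([atz('scene',p,.011)[:2] for p in [(368,238),(298,297)]])
s=robot.sense();M=R.from_rotvec(s['tool_rot']).as_matrix();print(np.arctan2(-M[1,2],-M[0,2]))
E
```

```text
[ 0.5788 -0.071 ] [ 0.5989 -0.0435]
[ 0.6327 -0.0112] [0.6509 0.0143]
[0.5456 0.0654] [0.5668 0.0884]
[ 0.4978 -0.001 ] [0.5206 0.0242]
side [array([0.5091, 0.0179]), array([ 0.5991, -0.0475])]
[array([0.3736, 0.2067]), array([0.653 , 0.2002])]
-0.09890131250688261
```

Emit:
arm_command(
  motion=[
    [[0, -4, 0.2], [-0.01, 0, 0], -1],
    [[0, -9, 0.5], [-0.02, 0, 0], -1],
    [[0, -14, 0.7], [-0.03, 0, 0], -1],
    [[0, -19, 1], [-0.04, 0, 0], -1],
    [[0, -24, 1.2], [-0.05, 0, 0], -1],
    [[0, -29, 1.5], [-0.06, 0, 0], -1],
    [[0, -34, 1.7], [-0.07, 0, 0], -1],
    [[0, -38, 2], [-0.08, 0, 0], -1],
    [[0, -40.4, 2.1], [-0.09, 0, 0], -1],
    [[0, -40.4, 2.1], [-0.09, 0, 0], -1],
    [[3, -40.4, 2.1], [-0.09, 0, 0], -1],
    [[6, -40.4, 2.1], [-0.09, 0, 0], -1],
    [[7.9, -40.4, 2.1], [-0.09, 0, 0], -1],
    [[7.9, -40.4, 2.1], [-0.09, 0, 0], -1],
    [[7.9, -40.4, 2.1], [-0.09, 0, 0], -1],
  ],
)

```text
time_s: 7.5
eef_pos: [0.5117, 0.1281, 0.0595]
tool_rot: [-2.217, 0.011, 2.217]
ft_force: [-0.2, 0.7, -1.4]
finger_gap: 0.083
```

```bash
python3 - <<'E'
from h import *
T=wpose(); np.save('T4.npy',T)
for n in ['wrist','side','scene']: cv2.imwrite(f"pics/{n}4.png",robot.snapshot(n))
spots(['wrist','side','scene'],["hob_rim","hob_rim_near","hob_rim_far","strip_edge_far","strip_edge_near","strip_top"])
s=robot.sense(); print(s['time_s'],s['ft_force'],s['eef_pos']);M=R.from_rotvec(s['tool_rot']).as_matrix();print(M)
b=cv2.imread("pics/side4.png"); cv2.imwrite("pics/side4c.png",cv2.resize(b[150:330,180:440],None,fx=3,fy=3))
b=cv2.imread("pics/scene4.png"); cv2.imwrite("pics/scene4c.png",cv2.resize(b[170:350,240:440],None,fx=3.3,fy=3.3))
E
```

```text
wrist hob_rim [([0.513, 0.1979, 0.0066], 0.87)]
wrist hob_rim_near []
wrist hob_rim_far [([0.6561, 0.1968, 0.0054], 0.93)]
wrist strip_edge_far [([0.622, 0.1785, 0.0253], 0.98)]
wrist strip_edge_near []
wrist strip_top [([0.5098, 0.1304, 0.0746], 0.61)]
side hob_rim [([0.5123, 0.2023, 0.0046], 0.59)]
side hob_rim_near [([0.3661, 0.2013, 0.0069], 0.56), ([0.5111, 0.1535, 0.0235], 0.29)]
side hob_rim_far []
side strip_edge_far []
side strip_edge_near [([0.397, 0.1826, 0.0268], 0.61)]
side strip_top [([0.5125, 0.129, 0.0758], 0.71), ([0.541, 0.5656, 0.0105], 0.69)]
scene hob_rim [([0.5127, 0.1968, 0.0096], 0.58), ([0.5116, 0.155, 0.0217], 0.41)]
scene hob_rim_near [([0.3687, 0.1954, 0.0108], 0.6)]
scene hob_rim_far [([0.6564, 0.1991, 0.0088], 0.72), ([0.4031, 0.1774, 0.0243], 0.67)]
scene strip_edge_far [([0.6202, 0.1812, 0.026], 0.64)]
scene strip_edge_near [([0.4025, 0.1785, 0.0214], 0.63)]
scene strip_top [([0.5112, 0.1287, 0.0759], 0.62)]
8.55 [-0.1966  0.3354 -1.583 ] [0.5116 0.1288 0.0594]
[[ 0.0003 -0.0089 -1.    ]
 [-0.0003 -1.      0.0089]
 [-1.      0.0003 -0.0003]]
```

View pics/wrist4.png

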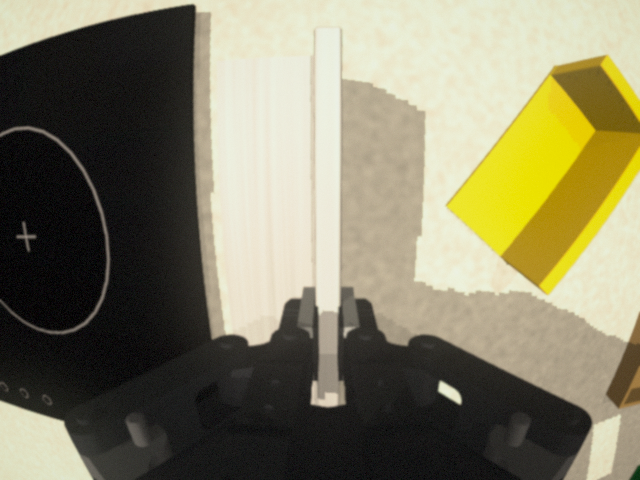

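View pics/side4c.png

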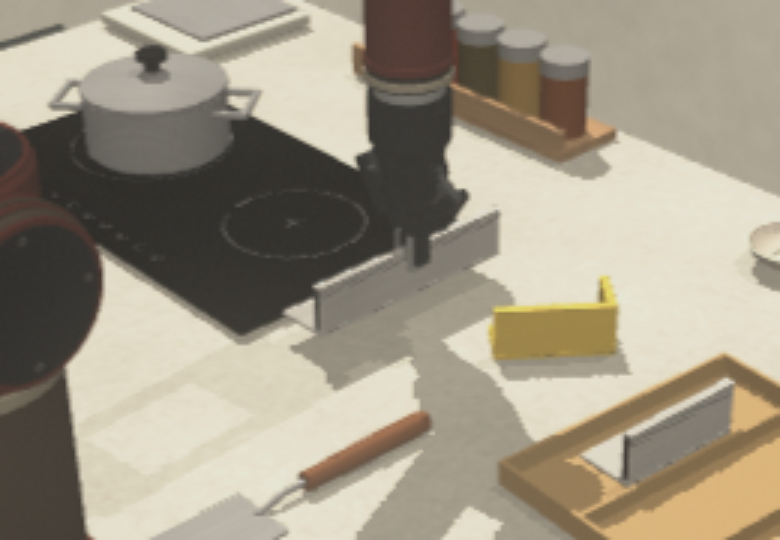

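View pics/scene4c.png

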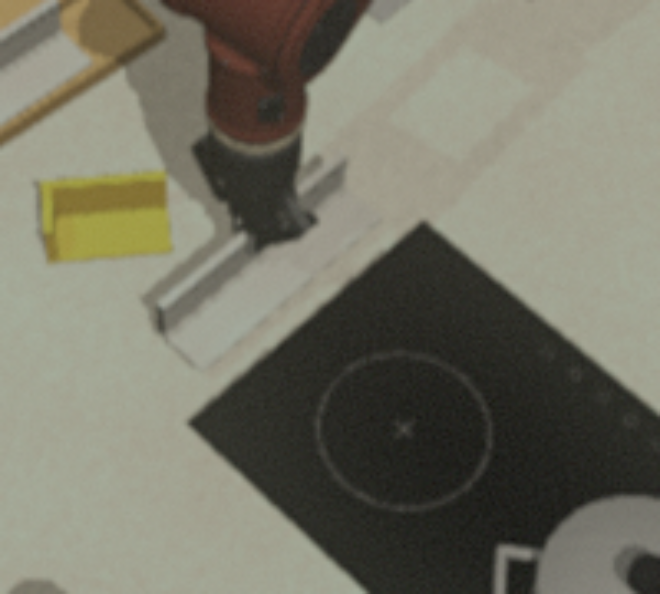

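```bash
python3 - <<'E'
from h import *
T=np.load('T4.npy'); g=cv2.cvtColor(cv2.imread("pics/wrist4.png"),cv2.COLOR_BGR2GRAY).astype(float)
P=[]
for r in range(15,325,5):
    row=g[r,180:216]; i=np.where(row>60)[0]
    if len(i): 
        k=i[0]; u=180+k-(row[k]-60)/max(row[k]-row[k-1],1) if k else 180
        P.append(atz('wrist',(u,r),.011,T))
P=np.array(P); f=np.polyfit(P[:,0],P[:,1],1); res=P[:,1]-np.polyval(f,P[:,0]); ok=abs(res)<.002
f=np.polyfit(P[ok,0],P[ok,1],1); print('rim yaw',f[0],'y@.511',np.polyval(f,.511),'rng',P[:,0].min(),P[:,0].max(),ok.mean(),res.std())
b=cv2.imread("pics/wrist4.png"); cv2.imwrite("pics/wrist4c.png",cv2.resize(b[30:340,180:345],None,fx=3,fy=1.9))
E
```

```text
rim yaw -0.017085631979769113 y@.511 0.19852672450394815 rng 0.48351094716768883 0.6510448033913709 1.0 6.25913916278379e-05
```

View pics/wrist4c.png

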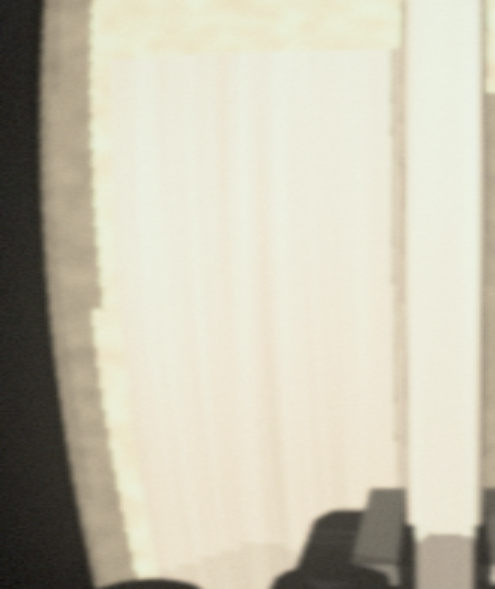

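```bash
python3 - <<'E'
from h import *
T=np.load('T4.npy'); im=cv2.imread("pics/wrist4.png"); 
for r in (40,60,100,150,200,250): print(r, im[r,306:350,1].tolist())
E
```

```text
40 [233, 234, 236, 235, 235, 237, 232, 223, 208, 217, 226, 232, 236, 237, 238, 237, 238, 238, 239, 239, 239, 239, 239, 238, 238, 238, 236, 238, 239, 239, 239, 239, 236, 227, 203, 195, 216, 233, 237, 239, 237, 236, 235, 233]
60 [236, 235, 235, 231, 218, 209, 206, 204, 203, 220, 228, 235, 238, 237, 238, 240, 239, 238, 239, 241, 240, 239, 239, 239, 239, 238, 240, 240, 240, 239, 239, 239, 237, 228, 207, 194, 213, 230, 233, 234, 234, 235, 233, 232]
100 [234, 234, 233, 226, 211, 204, 207, 206, 206, 221, 232, 236, 238, 239, 239, 240, 239, 240, 239, 240, 240, 239, 238, 238, 239, 238, 238, 239, 241, 240, 240, 241, 238, 227, 200, 172, 163, 169, 172, 172, 170, 171, 172, 169]
150 [234, 233, 233, 227, 220, 211, 210, 201, 205, 222, 232, 237, 237, 239, 238, 237, 238, 238, 239, 236, 238, 238, 236, 236, 236, 237, 237, 239, 239, 240, 242, 241, 237, 224, 197, 169, 161, 167, 174, 173, 175, 173, 173, 170]
200 [232, 230, 233, 231, 227, 217, 212, 210, 209, 217, 227, 235, 237, 236, 237, 236, 235, 236, 235, 234, 235, 235, 234, 234, 236, 234, 236, 236, 237, 238, 238, 238, 233, 219, 182, 161, 162, 172, 173, 172, 172, 173, 174, 179]
250 [231, 230, 230, 228, 225, 220, 213, 207, 203, 209, 223, 231, 236, 236, 235, 234, 232, 231, 233, 233, 234, 233, 233, 232, 233, 232, 234, 234, 234, 234, 235, 233, 226, 203, 173, 163, 170, 175, 178, 175, 178, 180, 177, 179]
```

The wrist view shows the rim edge from (195,10) to (210,330) and the foot edge clear of it by about 20 mm, nearly parallel. The rim yaw is -0.017 against -0.009 for the strip. I will descend in front of the rim until the foot just touches the worktop.

Emit:
arm_command(
  motion=[
    [[1, 0, -0.1], [0.008, 0, 0], -1],
    [[1.8, 0, -0.1], [0.008, 0, 0], -1],
    [[2.1, 0, -0.1], [0.008, 0, 0], -1],
    [[2.3, 0, -0.1], [0.008, 0, 0], -1],
    [[2.3, 0, -0.1], [0.008, 0, 0], -1],
    [[2.3, 0, -0.1], [0.008, 0, 0], -1],
  ],
)

```text
time_s: 9.15
eef_pos: [0.5127, 0.1288, 0.0363]
tool_rot: [-2.214, 0.019, 2.213]
ft_force: [-0.2, 0.6, -1.9]
finger_gap: 0.082
```

Emit:
arm_command(
  motion=[
    [[0.05, 0, 0], [0, 0, 0], -1],
    [[0.1, 0, 0], [0, 0, 0], -1],
    [[0.15, 0, 0], [0, 0, 0], -1],
    [[0.15, 0, 0], [0, 0, 0], -1],
  ],
)

```text
time_s: 9.55
eef_pos: [0.5128, 0.1289, 0.0362]
tool_rot: [-2.213, 0.019, 2.213]
ft_force: [-6.8, -1.2, 12.4]
finger_gap: 0.085
```

```bash
python3 - <<'E'
from h import *
s=robot.sense(); print(s['time_s'],s['ft_force'],s['ft_torque'],s['eef_pos']);M=R.from_rotvec(s['tool_rot']).as_matrix();print(M)
b=robot.snapshot('side'); cv2.imwrite("pics/side5c.png",cv2.resize(b[190:290,260:360],None,fx=6,fy=6,interpolation=cv2.INTER_CUBIC))
b=robot.snapshot('scene'); cv2.imwrite("pics/scene5c.png",cv2.resize(b[200:300,270:380],None,fx=6,fy=6,interpolation=cv2.INTER_CUBIC))
E
```

```text
9.55 [-6.8358 -1.2125 12.449 ] [-0.2083  0.9544 -0.0324] [0.5128 0.1289 0.0362]
[[ 0.0001 -0.0167 -0.9999]
 [-0.0005 -0.9999  0.0167]
 [-1.      0.0005 -0.0001]]
```

View pics/side5c.png

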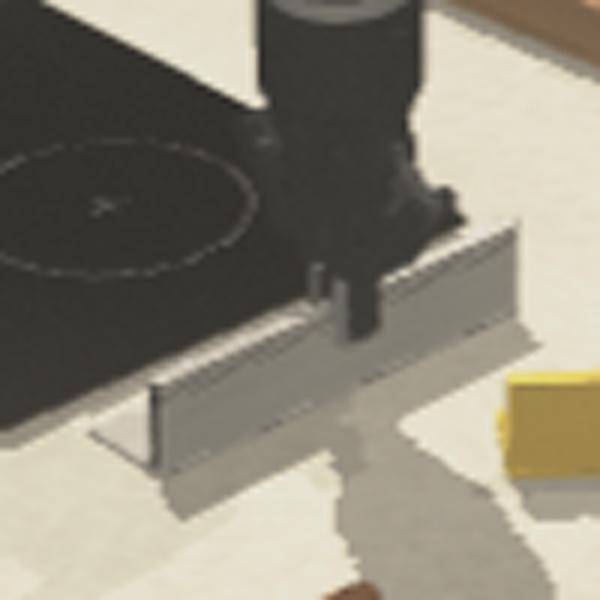

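View pics/scene5c.png

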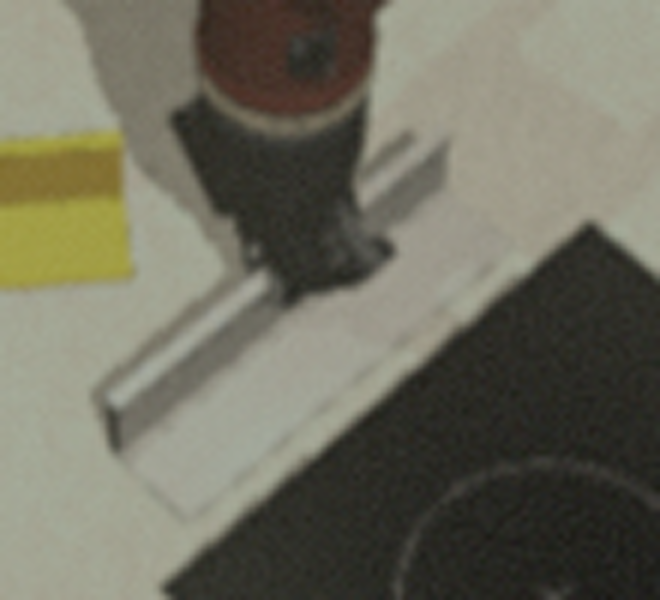

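Emit:
arm_command(
  motion=[
    [[0.05, 0, 0], [0, -0.006, 0], -1],
    [[0.1, 0, 0], [0, -0.011, 0], -1],
    [[0.1, 0, 0], [0, -0.011, 0], -1],
  ],
)

```text
time_s: 9.95
eef_pos: [0.5135, 0.129, 0.0362]
tool_rot: [-2.202, 0.019, 2.224]
ft_force: [-5.0, -1.1, 9.6]
finger_gap: 0.084
```

```bash
python3 - <<'E'
from h import *
s=robot.sense(); print(s['time_s'],s['ft_force'],s['ft_torque'],s['eef_pos']);M=R.from_rotvec(s['tool_rot']).as_matrix();print(M)
E
```

```text
9.95 [-4.9577 -1.1192  9.6208] [-0.1149  0.1506 -0.0178] [0.5135 0.129  0.0362]
[[-0.01   -0.0166 -0.9998]
 [-0.0002 -0.9999  0.0166]
 [-1.      0.0003  0.01  ]]
```

Pressing now gives a torque about y near zero, so the foot lies flat, with contact at TCP z of 0.0362. I will ease up 1 mm and slide in toward the hob in stages.

Emit:
arm_command(
  motion=[
    [[-0.1, 0, 0], [0, 0, 0], -1],
    [[-0.1, 0, 0], [0, 0, 0], -1],
    [[-0.1, -0.5, 0], [0, 0, 0], -1],
    [[-0.1, -1, 0], [0, 0, 0], -1],
    [[-0.1, -1.5, 0], [0, 0, 0], -1],
    [[-0.1, -1.8, 0], [0, 0, 0], -1],
    [[-0.1, -2.1, 0], [0, 0, 0], -1],
    [[-0.1, -2.4, 0], [0, 0, 0], -1],
    [[-0.1, -2.4, 0], [0, 0, 0], -1],
    [[-0.1, -2.4, 0], [0, 0, 0], -1],
  ],
)

```text
time_s: 10.95
eef_pos: [0.5138, 0.1533, 0.0371]
tool_rot: [-2.202, 0.018, 2.224]
ft_force: [-0.2, 0.2, 0.3]
finger_gap: 0.08
```

```bash
python3 - <<'E'
from h import *
s=robot.sense(); print(s['time_s'],s['ft_force'],s['ft_torque'],s['eef_pos'])
T=wpose();np.save('T6.npy',T)
b=robot.snapshot('side'); cv2.imwrite("pics/side6c.png",cv2.resize(b[190:290,240:350],None,fx=6,fy=6,interpolation=cv2.INTER_CUBIC))
b=robot.snapshot('scene'); cv2.imwrite("pics/scene6c.png",cv2.resize(b[200:310,270:390],None,fx=5,fy=5,interpolation=cv2.INTER_CUBIC))
b=robot.snapshot('wrist'); cv2.imwrite("pics/wrist6.png",b)
spots(['wrist','scene','side'],['hob_rim','hob_rim_near','hob_rim_far'])
E
```

```text
10.95 [-0.1779  0.2041  0.3104] [ 0.151  -0.1901  0.0287] [0.5138 0.1533 0.0371]
wrist hob_rim [([0.5128, 0.1998, 0.0077], 0.87)]
wrist hob_rim_near []
wrist hob_rim_far []
scene hob_rim [([0.513, 0.1949, 0.0067], 0.89)]
scene hob_rim_near [([0.3678, 0.1968, 0.0082], 0.93)]
scene hob_rim_far [([0.6554, 0.1978, 0.0048], 0.84), ([0.5123, 0.1962, 0.0078], 0.43)]
side hob_rim [([0.5127, 0.2058, 0.0059], 0.71), ([0.4019, 0.2067, 0.0027], 0.32)]
side hob_rim_near [([0.3676, 0.1991, 0.0087], 0.77)]
side hob_rim_far [([0.6561, 0.1929, 0.0032], 0.97)]
```

View pics/side6c.png

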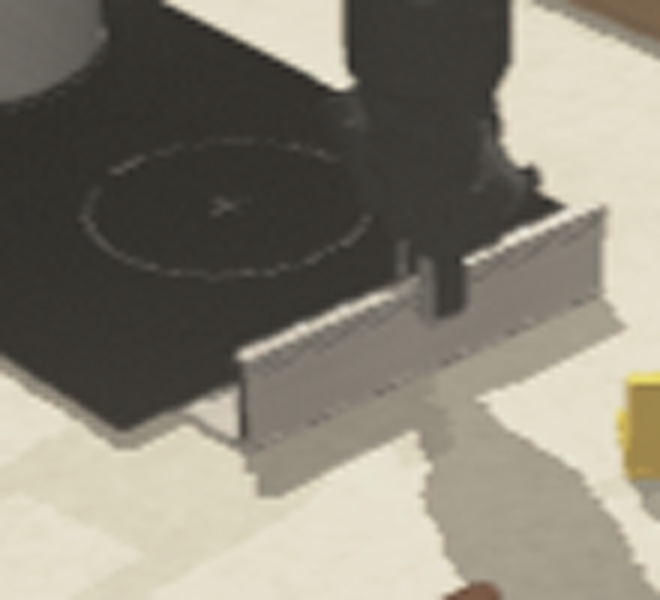

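View pics/scene6c.png

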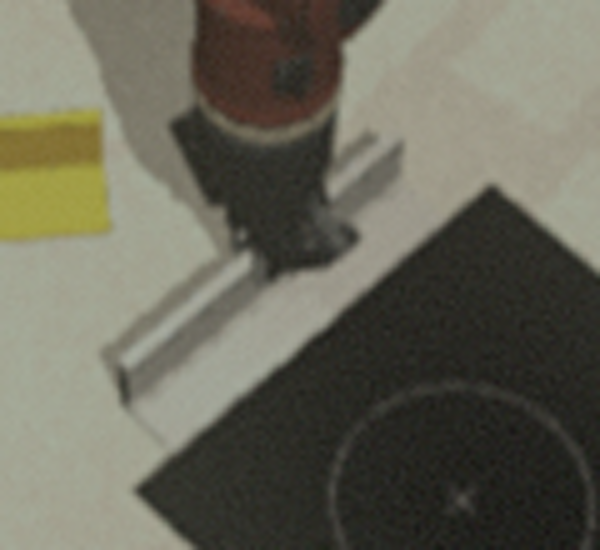

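View pics/wrist6.png

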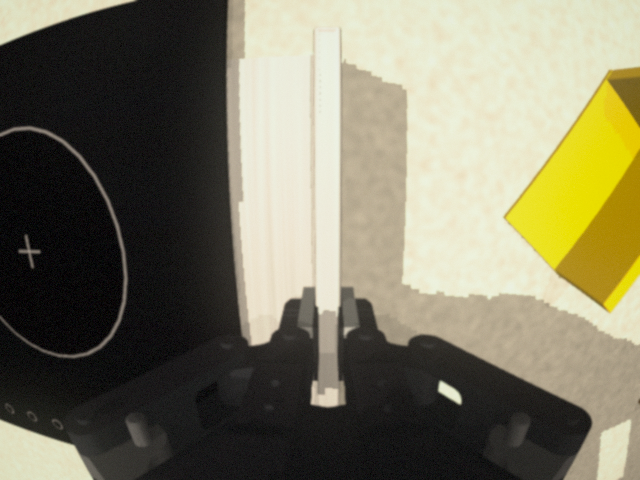

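The foot edge has gone under the rim evenly, the forces are near zero and the hob has not moved. Next I push in the rest of the way.

Emit:
arm_command(
  motion=[
    [[0, -0.3, 0], [0, 0, 0], -1],
    [[0, -0.6, 0], [0, 0, 0], -1],
    [[0, -0.9, 0], [0, 0, 0], -1],
    [[0, -1.2, 0], [0, 0, 0], -1],
    [[0, -1.2, 0], [0, 0, 0], -1],
  ],
)

```text
time_s: 12.05
eef_pos: [0.5141, 0.1654, 0.0372]
tool_rot: [-2.202, 0.018, 2.224]
ft_force: [0.3, 0.9, -0.7]
finger_gap: 0.088
```

```bash
python3 - <<'E'
from h import *
s=robot.sense(); print(s['time_s'],s['ft_force'],s['ft_torque'],s['eef_pos'])
T=wpose();np.save('T7.npy',T)
b=robot.snapshot('wrist'); cv2.imwrite("pics/wrist7.png",b)
def rim(f,T,c0=150,c1=300):
    g=cv2.cvtColor(cv2.imread(f),cv2.COLOR_BGR2GRAY).astype(float);P=[]
    for r in range(40,310,5):
        i=np.where(g[r,c0:c1]>60)[0]
        if len(i) and i[0]: P.append(atz('wrist',(c0+i[0],r),.011,T))
    P=np.array(P);k=np.polyfit(P[:,0],P[:,1],1);return k[0],np.polyval(k,.4),np.polyval(k,.512),np.polyval(k,.62)
for n,c in (('4',180),('6',200),('7',210)):
    print(n,rim(f'pics/wrist{n}.png',np.load(f'T{n}.npy'),c,c+80))
E
```

```text
12.05 [ 0.2519  0.8509 -0.6913] [ 0.0438 -0.1934  0.0225] [0.5141 0.1654 0.0372]
4 (np.float64(-0.017603323083427866), np.float64(0.20018737688907118), np.float64(0.19821580470372724), np.float64(0.19631464581071703))
6 (np.float64(-0.017159152258337532), np.float64(0.20063518308762673), np.float64(0.19871335803469292), np.float64(0.19686016959079247))
7 (np.float64(-0.01611198916247082), np.float64(0.20056864345075015), np.float64(0.1987641006645534), np.float64(0.19702400583500657))
```

View pics/wrist7.png

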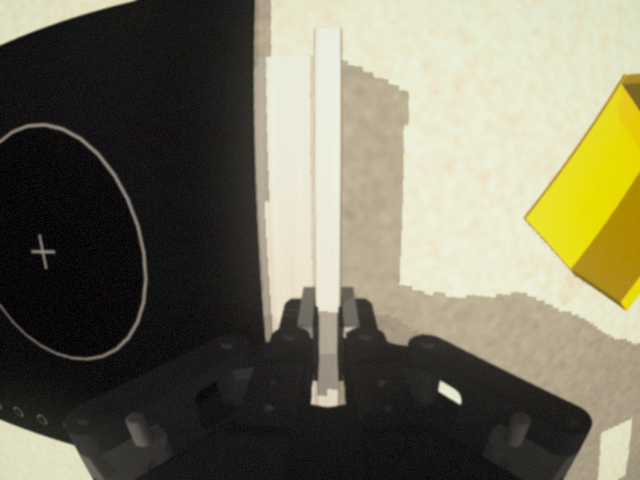

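The depth is about 17 mm along the length and the rim line is unchanged within 0.5 mm. Next I press down in steps.

Emit:
arm_command(
  motion=[
    [[0.1, 0, 0], [0, 0, 0], -1],
    [[0.15, 0, 0], [0, 0, 0], -1],
    [[0.2, 0, 0], [0, 0, 0], -1],
    [[0.25, 0, 0], [0, 0, 0], -1],
    [[0.25, 0, 0], [0, 0, 0], -1],
    [[0.25, 0, 0], [0, 0, 0], -1],
  ],
)

```text
time_s: 12.7
eef_pos: [0.5142, 0.1656, 0.0362]
tool_rot: [-2.203, 0.017, 2.224]
ft_force: [-6.8, 0.2, 13.5]
finger_gap: 0.083
```

```bash
python3 - <<'E'
from h import *
s=robot.sense(); print(s['time_s'],s['ft_force'],s['ft_torque'],s['eef_pos'],R.from_rotvec(s['tool_rot']).as_matrix())
E
```

```text
12.7 [-6.763   0.175  13.5085] [-0.1727  0.5165  0.019 ] [0.5142 0.1656 0.0362] [[-0.0098 -0.0159 -0.9998]
 [ 0.0002 -0.9999  0.0159]
 [-1.     -0.0001  0.0098]]
```

Emit:
arm_command(
  motion=[
    [[0.1, 0, 0], [0, -0.002, 0.005], -1],
    [[0.2, 0, 0], [0, -0.003, 0.01], -1],
    [[0.22, 0, 0], [0, -0.003, 0.01], -1],
    [[0.22, 0, 0], [0, -0.003, 0.01], -1],
  ],
)

```text
time_s: 13.1
eef_pos: [0.5147, 0.1657, 0.0362]
tool_rot: [-2.205, 0.028, 2.232]
ft_force: [-8.1, -2.4, 18.2]
finger_gap: 0.083
```

```bash
python3 - <<'E'
from h import *
s=robot.sense(); print(s['time_s'],s['ft_force'],s['ft_torque'],s['eef_pos'],R.from_rotvec(s['tool_rot']).as_matrix())
E
```

```text
13.1 [-8.1035 -2.3964 18.2454] [-0.1321  0.7234 -0.0057] [0.5147 0.1657 0.0362] [[-0.0124 -0.0156 -0.9998]
 [-0.0097 -0.9998  0.0157]
 [-0.9999  0.0099  0.0122]]
```

```bash
python3 - <<'E'
from h import *
T=wpose()
b=robot.snapshot('wrist'); cv2.imwrite("pics/wrist8.png",b)
b=robot.snapshot('side'); cv2.imwrite("pics/side8c.png",cv2.resize(b[190:290,230:350],None,fx=6,fy=6,interpolation=cv2.INTER_CUBIC))
b=robot.snapshot('scene'); cv2.imwrite("pics/scene8c.png",cv2.resize(b[190:310,260:400],None,fx=5,fy=5,interpolation=cv2.INTER_CUBIC))
spots(['wrist','scene','side'],['hob_rim','hob_rim_near','hob_rim_far','strip_top'])
def rim(f,T,c0=150,c1=300):
    g=cv2.cvtColor(cv2.imread(f),cv2.COLOR_BGR2GRAY).astype(float);P=[]
    for r in range(40,310,5):
        i=np.where(g[r,c0:c1]>60)[0]
        if len(i) and i[0]: P.append(atz('wrist',(c0+i[0],r),.011,T))
    P=np.array(P);k=np.polyfit(P[:,0],P[:,1],1);return k[0],np.polyval(k,.4),np.polyval(k,.512),np.polyval(k,.62)
print(rim('pics/wrist8.png',T,210,290))
s=robot.sense(); print(s['time_s'],s['ft_force'],s['ft_torque'])
E
```

```text
wrist hob_rim [([0.5113, 0.2003, 0.0076], 0.83), ([0.5115, 0.1718, 0.0531], 0.16)]
wrist hob_rim_near []
wrist hob_rim_far []
wrist strip_top [([0.5129, 0.171, 0.0527], 0.98)]
scene hob_rim [([0.5114, 0.1947, 0.0098], 0.78)]
scene hob_rim_near [([0.3687, 0.2004, 0.0107], 0.9)]
scene hob_rim_far [([0.6578, 0.1982, 0.0101], 0.78)]
scene strip_top [([0.5125, 0.1674, 0.0509], 0.75)]
side hob_rim [([0.5133, 0.203, 0.0048], 0.78)]
side hob_rim_near [([0.3676, 0.199, 0.0068], 0.63)]
side hob_rim_far [([0.6554, 0.1911, 0.0035], 0.86)]
side strip_top [([0.5151, 0.1609, 0.051], 0.55)]
(np.float64(-0.014999567082769458), np.float64(0.2004579674886582), np.float64(0.19877801597538805), np.float64(0.19715806273044895))
13.85 [-8.5686 -1.7132 18.4962] [-0.1296  0.7191  0.0274]
```

View pics/side8c.png

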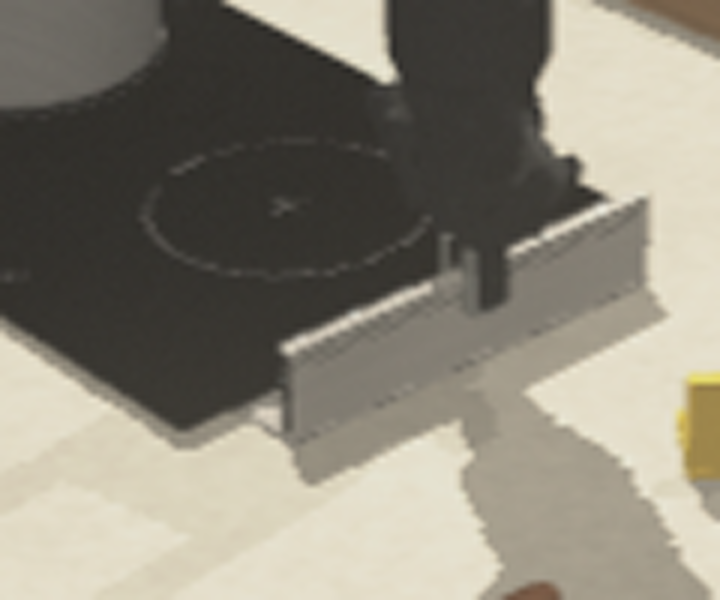

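View pics/scene8c.png

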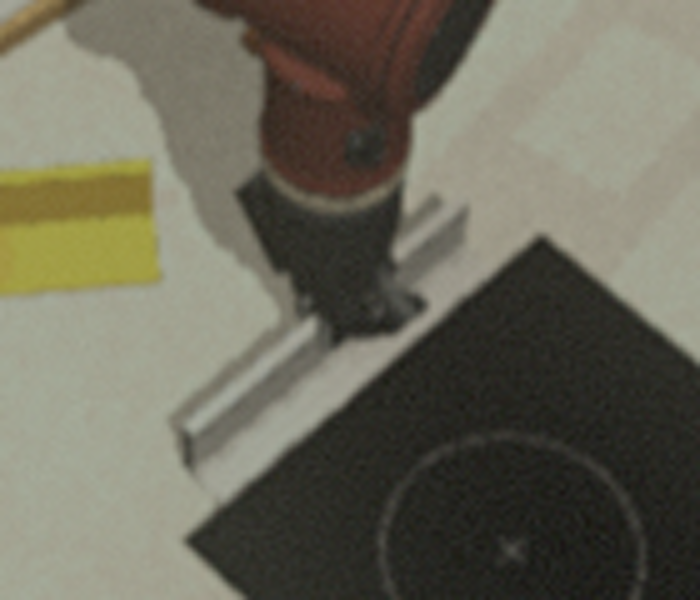

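View pics/wrist8.png

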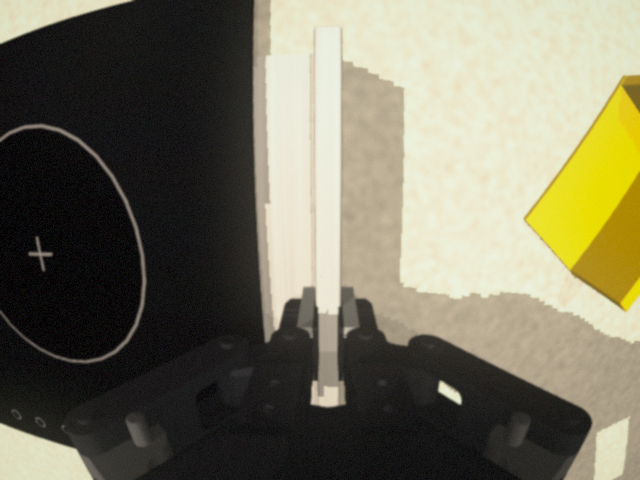

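```bash
python3 - <<'E'
from h import *
print('far end, scene:',atz('scene',(260+193/5,190+468/5),0.003),atz('scene',(260+218/5,190+502/5),0.011))
print('near end, side:',atz('side',(230+294/6,190+436/6),0.0),atz('side',(230+248/6,190+410/6),0.008))
T=wpose()
for r in (80,150,230,290): print(r,[atz('wrist',p,z,T)[1].round(4) for p,z in (((254 if r<100 else 256+ (r-150)*.045,r),.011),((315,r),.05))])
print(robot.sense()['ft_force'])
E
```

```text
far end, scene: [0.6198 0.1685 0.003 ] [0.6278 0.1965 0.011 ]
near end, side: [0.4053 0.1683 0.    ] [0.3965 0.1899 0.008 ]
80 [np.float64(0.1964), np.float64(0.1697)]
150 [np.float64(0.1964), np.float64(0.1701)]
230 [np.float64(0.1966), np.float64(0.1707)]
290 [np.float64(0.1976), np.float64(0.1713)]
[-8.5686 -1.7132 18.4962]
```

```bash
python3 - <<'E'
from h import *
robot.hand_in(); s=robot.sense(); print(s['time_s'],s['ft_force'],s['eef_pos'],s['finger_gap'])
E
```

```text
the job is handed in; nothing more can be done
the job is handed in; nothing more can be done
```

I lifted the long L-strip out of the middle compartment, slid its foot under the hob's tray-side rim and handed in while holding it pressed down with a 90 N grip. The hand-in gives no verdict, so the checks below are my own.

**Last checks**
- **Depth:** about 17–19 mm under the rim by the arm pose, wrist and scene views. A coarse side-view estimate at the near end came out deeper, at about 24 mm. All are above the 10 mm needed and short of the seal at 25 mm.
- **Centring:** the strip sits within about 2 mm of the rim's middle, at x of about 0.513 m against 0.512 m.
- **Press and grip:** the wrist reads about 18 N pressing down. There is a sideways reading of about -8 N along x.
- **Flatness:** I inferred this from the wrist torque and the tool angle, because the pictures do not resolve 1 mm. The load sat toward the heel of the foot, so I turned the tool about 0.01 rad to bring the thin edge down.
- **Hob:** its rim line stayed within about 0.6 mm of where it was. I saw no sign of lifting, but I could only check that by eye and with the networks, which are good to about 4 mm.
- **Other pieces:** I did not reach for anything else. The short strip and corner piece were in the tray when last seen, but the last close-ups did not cover the tray.

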